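# Release and slide the test carriage home

### The job

Free the carriage by pushing the release rod down through the narrow slot in the guard until the hidden catch stays down, then hang the rod back in its stand. Only then push the carriage, with its housing still seated in it, gently along its centre line until it is fully home against the stop under the test head: pushed off-centre it jams, and it must not be forced. Leave the other things on the bench where they are.

Things in the scene. Friction and masses are not known exactly. Their poses are not given: they have to be found in the camera images.
- fixture: Test fixture, fixed, placed anew each time. Origin on the bench plane; +x is the way the carriage slides home (roughly away from the robot), y left, z up. Grey base plate x -200..150, y -150..150, 10 mm thick. Two steel guide bars along x (x -200..105, |y| 17..39, tops z 28 mm) leave a 34 mm wide slot on the centre line y=0. End stop face at x=100, |y|<60, up to z 50.
- head_edge (a point): Middle of the lower near edge of the green test head, at fixture x -35, y 0, z 108 mm, axes as the fixture. The head is a plate x -35..70, |y|<112, z 108..140 (a cylinder on top to z 204), on posts at x 35..65, |y| 90..112. At home the push face is 15 mm beyond this edge: an upright tool would strike the head, so lean it back about 40 degrees, fingers pointing forward and down.
- slot (a point): Centre of the slot in the top of the aluminium catch guard, at fixture x -142, y 117.5, z 65 mm, axes as the fixture. Slot 14 mm along x, 34 along y, in 4 mm sheet; guard box x -169..-115, y 95..140 (fixture). The flat catch tab (22 by 36 mm) lies below: its top is 19 mm under this point at the start, 33 mm under it fully pressed.
- catch (a joint): Downward travel of the catch, 0 (up, blocking the carriage) to 0.014 m (fully down). About 4 N moves it and it stays where it is left. Its tooth stands before the left end of the carriage's push plate and clears it from about 0.011 m.
- carriage: Loose aluminium carriage, about 0.5 kg, lying on the guide bars. Origin at the centre of its deck's underside (z 28 mm), axes as the fixture. Deck 120 (x) by 110 by 12 mm. Its 44 mm long keel runs in the slot with 1.5 mm play each side: a push more than about 20 mm off the centre line may cock and jam it; then draw back and push at the centre. Starts at fixture x -115..-103 mm; home is x +40.
- push (a point): Centre of the carriage's push face: the robot-side face of its upright push plate, 60 mm behind (-x) the carriage origin and 21 mm above it; axes as the carriage. The plate is 150 mm wide (y), 42 mm high (bench z 28..70 mm), 8 mm thick. Push in +x with shut fingers; sliding takes 3 to 8 N. At home this point is at fixture x -20 mm.
- housing: Dark brown moulded housing, about 0.18 kg, seated in the carriage's nest (black lips 6 mm high, 68 mm apart inside): 64 mm square foot, round body 56 mm across, two lugs on top, 52 mm high, spigot at one side. Origin at the centre of its underside.
- nest (a point): Centre of the floor of the nest on the carriage, where the housing's origin sits.
- rod: Release rod, 146 mm long, 0.09 kg, standing upright in its stand. Origin at the lower tip, z up to the handle. Steel shaft 8 mm thick, z 0 to 80 mm; round collar 28 mm across, z 80 to 86; black square handle 18 by 18 mm, flats along the rod's x and y, z 86 to 146: grasp this across two flats.
- stand: Fixed wooden block 50 by 50 by 90 mm high on the bench, origin at the centre of its underside, with a 14 mm vertical through hole at its centre. The rod hangs in it by its collar: collar resting on the top (z 90), tip 10 mm above the bench.
- spare1: Bystander: loose housing like the one on the carriage, standing on the bench. Origin under its centre.
- spare2: Bystander: another such loose housing.
- jar: Bystander: jar 48 mm across, 60 mm high, near the stand. Origin under its centre.
- capring: Bystander: round brown cap, 44 mm across, 22 mm high, lying on the bench between the stand and the fixture. Origin under its centre.
- screwdriver: Bystander: screwdriver lying on the bench between the robot and the fixture, about 200 mm long and under 35 mm high.
- spanner: Bystander: flat spanner lying on the bench at the robot's left, under 15 mm high.
There are look-alikes about, which are no part of the job. There is more than one size of the carriage; the job needs the largest.

How it is judged:
By the outcome, as a careful person would: the job done as asked, in the order asked, and still so for the second after the job is handed in, with the robot touching nothing.
It also fails if it takes over 72 s, if anything falls off the work surface, if the arm or the gripper's body presses on something with over 40 N, if the wrist force passes 120 N, or if a joint passes its speed limit or range.

### The arm

A 6-joint arm with a two-finger parallel gripper is mounted at the origin on the work surface. World frame = base frame: x ahead of the robot, y to its left, z up, the work surface at z = 0. Lengths are in m, angles in rad, forces in N, time in s.
With the tool pointing down it reaches from about 0.3 to 0.875 m from the base axis. Payload 6.4 kg.
Tool frame: the origin (TCP) lies midway between the tips of the shut fingers; the grasp point (between the pads) lies 19 mm behind it; z points along the fingers, y is the line along which they close (so a half turn about z gives the same grasp; the last joint's range is limited). The gripper opens to 85 mm and grips with 20 to 120 N. Pads are 22 mm wide; open, the fingers measure 114 mm over their backs; the gripper's body (76 mm by 85 mm) begins 54 mm behind the grasp point. The pads swing forward as they close: fully open they stand 13 mm farther back than shut.
Start: joints at [1.023, 0.181, 1.607, -0, 1.354, -0.206], TCP at [0.193, 0.542, 0.231] pointing down, gripper open.
Joint ranges: [-2.99, 2.99], [-0.89, 2.07], [0.3, 2.58], [-1.14, 4.28], [0, 2.63], [-3.12, 3.12]. Speed limits (rad/s): [2.57, 2.57, 3.01, 3.14, 3.14, 3.14].

### API

Orientations are given as a 3x3 rotation matrix whose columns are the frame's x, y, z axes.
In Python, from cell import env gives the robot as it stands. Calls block until the motion is done:
- env.movep(position, orientation): joint-space move of the TCP to a pose.
- env.move_straight(position, frame=None, velocity=0.15, f_stop=None): straight line of the TCP; frame=None keeps the orientation; velocity is the mean speed in m/s. With f_stop (N) it stops when the force on the tool has changed by that much, and returns True; else False.
- env.move_joints(angles): joint-space move.
- env.gripper_to(opening, newtons=None): finger opening in m; newtons is the grip in N (None keeps the last); returns when the fingers have stopped.
- env.wait(seconds).
- env.solve_ik(position, orientation): joint angles nearest the present ones, or None.
- env.state(): the state.
- env.camera(name): name is "side" or "top"; returns a dict with "image" (420x560x3 uint8, red, green, blue), "camera_matrix" (3x3 intrinsics, pixels), "rvec" (rotation vector, rad) and "tvec" (3), from world to camera coordinates, as OpenCV has them. Camera axes: x right, y down, z forward; pixel columns grow to the right and rows downward; lengths in m; the calibration is good to about 2 mm. A picture is of the moment at which its call begins. There is no depth.
A pose or a line that the arm cannot do raises env.MotionError and nothing moves.
- env.sign_off(): hands the job in; it is judged then, once.
The state is a dict: "time_s": time; "q": joint angles; "dq": joint speeds; "joint_efforts": joint torques, N m; "position": TCP position; "eef_rot": TCP orientation; "contact_force": force on the tool from outside, world axes, zero at the start; "ft_torque": the same for the moment, N m; "finger_gap": finger opening in m; "grasp_force": force on a finger pad.
Only numpy, scipy, OpenCV 4.12 (cv2) and the standard library are available. Lean on these libraries where they do the work, as an engineer would, in place of code of your own. Each camera call takes 0.05 s, during which the arm holds its last target. There are 200 camera calls.

## Working session

There is one attempt and no reset: what is moved stays moved. The work goes in short steps, each a Python script; the robot and the scene stay as the last script left them, time stands still between calls to the robot, and variables do not carry over. Pictures are saved under pics/ and viewed, at most 10 in all, crops included, and the job is handed in when it is done.

```bash
mkdir -p pics; ls; cat > h.py <<'E'
import numpy as np, cv2
from cell import env
def shot(name,fn=None,crop=None,scale=1):
    c=env.camera(name); im=c["image"][:,:,::-1].copy()
    if crop: x0,y0,x1,y1=crop; im=im[y0:y1,x0:x1]
    if scale!=1: im=cv2.resize(im,None,fx=scale,fy=scale,interpolation=cv2.INTER_CUBIC)
    if fn: cv2.imwrite("pics/"+fn,im)
    return c
def RT(c):
    return cv2.Rodrigues(np.array(c["rvec"],float))[0],np.array(c["tvec"],float).ravel()
def proj(c,P):
    R,t=RT(c); return cv2.projectPoints(np.atleast_2d(np.array(P,float)),np.array(c["rvec"],float),t,np.array(c["camera_matrix"],float),None)[0][:,0]
def atz(c,uv,z):
    R,t=RT(c); d=R.T@np.linalg.inv(c["camera_matrix"])@np.array([uv[0],uv[1],1.]); o=-R.T@t
    return o+d*(z-o[2])/d[2]
E
python3 - <<'E'
from h import *
import pickle
for n in ("top","side"):
    c=shot(n,n+"1.png",scale=1.42); R,t=RT(c); print(n,-R.T@t,R[2]); pickle.dump(c,open(n+"1.pkl","wb"))
E
```

```text
pics
top [0.41211728 0.0351263  1.39254913] [ 0.0829221   0.01521825 -0.99643983]
side [ 0.20486146 -0.90818839  0.77743825] [ 0.24961721  0.79659196 -0.55057469]
```

View pics/top1.png

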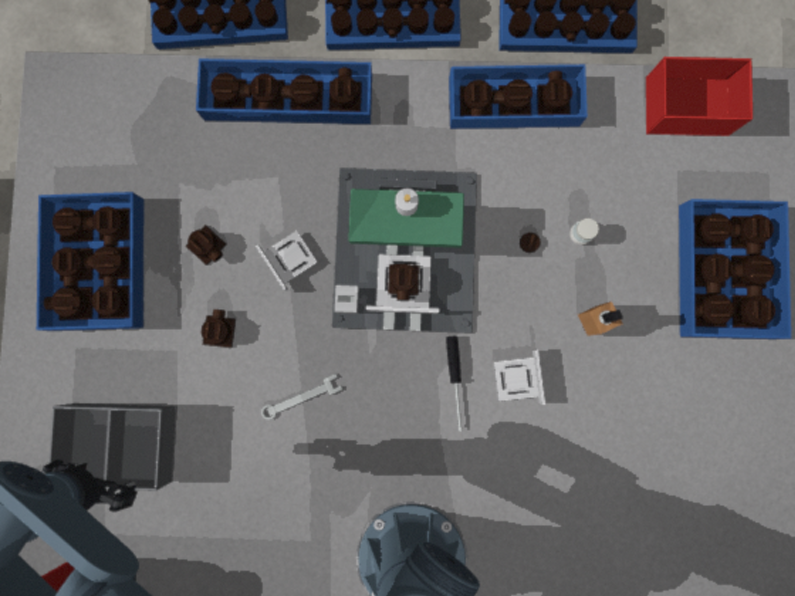

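View pics/side1.png

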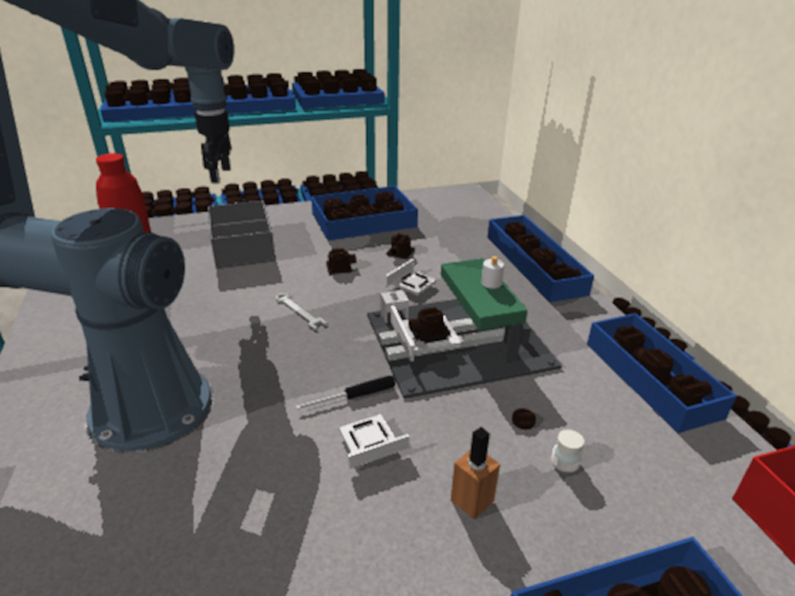

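The top view shows the fixture at about (407,250). Three carriages could be mistaken for the job's:
- (405,285), on the fixture with its housing.
- (290,257), a loose decoy.
- (518,378), a loose decoy.

I choose the one on the fixture. The rod is in the wooden stand at (600,318) in the top view and (477,470) in the side view. Next are close crops.

```bash
python3 - <<'E'
import pickle,cv2,numpy as np
def crop(n,x0,y0,x1,y1,s):
    im=pickle.load(open(n+"1.pkl","rb"))["image"][y0:y1,x0:x1,::-1]
    return cv2.resize(np.ascontiguousarray(im),None,fx=s,fy=s,interpolation=cv2.INTER_LINEAR)
a=crop("top",230,114,342,238,4.8); b=crop("top",402,206,446,240,5); 
s=crop("side",310,290,370,368,5)
m=np.zeros((600,800,3),np.uint8)
m[:a.shape[0],:a.shape[1]]=a; m[:b.shape[0],550:550+b.shape[1]]=b; m[180:180+s.shape[0],490+10+0:500+s.shape[1]]=s if False else s
cv2.imwrite("pics/mont.png",m)
cv2.imwrite("pics/sidefix.png",crop("side",255,175,400,282,5.4))
E
```

```text
(no output)
```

View pics/mont.png

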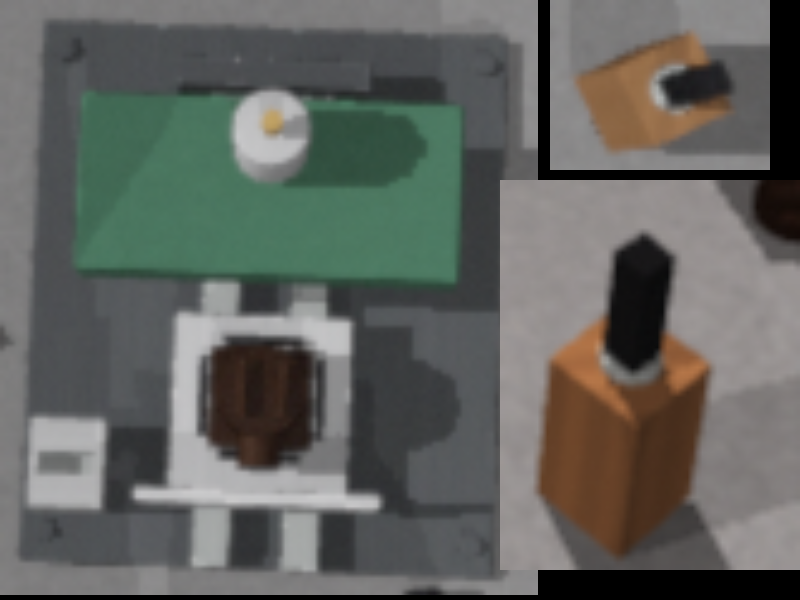

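View pics/sidefix.png

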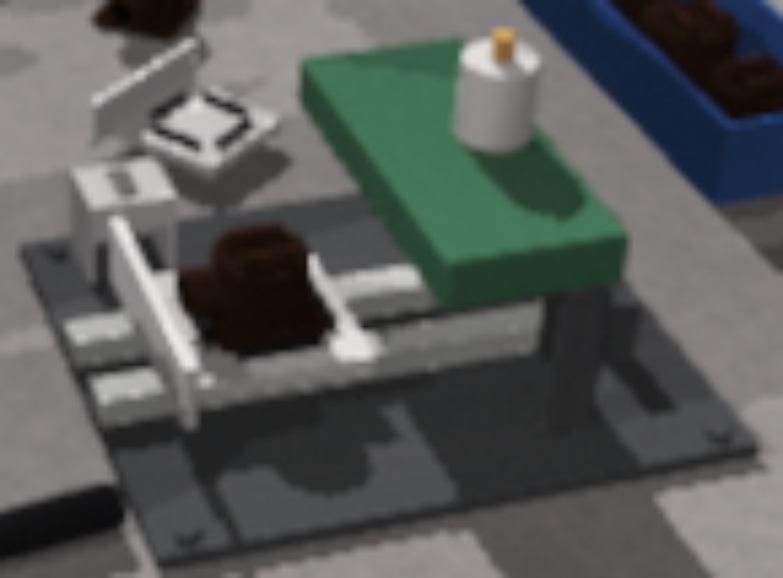

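```bash
cat > fit.py <<'E'
from h import *
import pickle
from scipy.optimize import least_squares
C={n:pickle.load(open(n+"1.pkl","rb")) for n in("top","side")}
def nat(u,v,s,o): return np.array([(u+.5)/s-.5+o[0],(v+.5)/s-.5+o[1]])
T=lambda u,v:("top",nat(u,v,4.8,(230,114))); S=lambda u,v:("side",nat(u,v,5.4,(255,175)))
B=lambda u,v:("top",nat(u-550,v,5,(402,206))); D=lambda u,v:("side",nat(u-500,v-180,5,(310,290)))
fx=[((150,150,10),T(46,20)),((150,-150,10),T(508,36)),((-200,150,10),T(20,560)),((-200,-150,10),T(493,577)),
((70,112,140),T(83,93)),((70,-112,140),T(462,105)),((-142,117.5,65),T(61,462)),((-115,140,65),T(32,417)),((-115,95,65),T(106,418)),
((-200,28,28),T(209,567)),((-200,-28,28),T(300,570)),
((-142,117.5,65),S(122,183)),((-200,150,10),S(22,243)),((-200,-150,10),S(160,562)),((150,-150,10),S(757,450)),
((-35,112,140),S(302,60)),((-35,-112,140),S(447,262)),((70,-112,140),S(628,238)),((-35,-112,108),S(447,303)),((-115,140,65),S(145,157))]
st=[((-25,25,90),D(552,360)),((-25,-25,90),D(637,425)),((25,-25,90),D(709,367)),((-25,25,0),D(540,492)),((-25,-25,0),D(622,556)),((25,-25,0),D(692,500)),
((0,0,156),D(641,250)),((0,0,156),B(716,76))]
def fit(pts,x0,name):
    def P(p,q): 
        c,s=np.cos(p[2]),np.sin(p[2]); q=np.array(q)/1000; return [p[0]+c*q[0]-s*q[1],p[1]+s*q[0]+c*q[1],q[2]]
    f=lambda p:np.concatenate([proj(C[o[0]],P(p,q))[0]-o[1] for q,o in pts])
    r=least_squares(f,x0,loss="soft_l1"); print(name,r.x.round(4)); 
    for (q,o),e in zip(pts,f(r.x).reshape(-1,2)): print(q,o[0],e.round(2))
    return r.x
if __name__=="__main__":
    fit(fx,[.55,.03,0],"fix")
    for y in(.0,-.5,.5): fit(st,[.4,-.35,y],"stand")
    # push plate top edge ends z=.07, top and side
    for p in((133,500),(380,507)): print("plate near edge",atz(C["top"],T(*p)[1],.07))
E
python3 fit.py
```

```text
fix [ 0.6715  0.03   -0.0109]
(150, 150, 10) top [-0.46 -0.56]
(150, -150, 10) top [ 0.24 -0.56]
(-200, 150, 10) top [-0.31 -0.23]
(-200, -150, 10) top [0.12 0.03]
(70, 112, 140) top [-0.25 -0.97]
(70, -112, 140) top [ 0.91 -0.67]
(-142, 117.5, 65) top [ 1.2  -0.09]
(-115, 140, 65) top [-0.01 -0.17]
(-115, 95, 65) top [-0.09  0.19]
(-200, 28, 28) top [ 0.38 -0.41]
(-200, -28, 28) top [ 0.14 -0.32]
(-142, 117.5, 65) side [-0.69  0.09]
(-200, 150, 10) side [-1.53  0.08]
(-200, -150, 10) side [-1.26 -0.2 ]
(150, -150, 10) side [ 0.21 -0.97]
(-35, 112, 140) side [-1.4  -0.53]
(-35, -112, 140) side [-0.61  0.49]
(70, -112, 140) side [ 0.07 -0.65]
(-35, -112, 108) side [-1.66  2.2 ]
(-115, 140, 65) side [0.96 0.23]
stand [ 0.5078 -0.3762  0.4508]
(-25, 25, 90) side [-0.39 -0.33]
(-25, -25, 90) side [0.2  0.45]
(25, -25, 90) side [ 0.71 -0.45]
(-25, 25, 0) side [-0.7  -0.17]
(-25, -25, 0) side [-0.57  0.95]
(25, -25, 0) side [-0.35 -0.51]
(0, 0, 156) side [0.94 0.85]
(0, 0, 156) top [-0.42 -0.41]
stand [ 0.5078 -0.3762  0.4508]
(-25, 25, 90) side [-0.39 -0.33]
(-25, -25, 90) side [0.2  0.45]
(25, -25, 90) side [ 0.71 -0.45]
(-25, 25, 0) side [-0.7  -0.17]
(-25, -25, 0) side [-0.57  0.95]
(25, -25, 0) side [-0.35 -0.51]
(0, 0, 156) side [0.94 0.85]
(0, 0, 156) top [-0.42 -0.41]
stand [ 0.5078 -0.3762  0.4508]
(-25, 25, 90) side [-0.39 -0.33]
(-25, -25, 90) side [0.2  0.45]
(25, -25, 90) side [ 0.71 -0.45]
(-25, 25, 0) side [-0.7  -0.17]
(-25, -25, 0) side [-0.57  0.95]
(25, -25, 0) side [-0.35 -0.51]
(0, 0, 156) side [0.94 0.85]
(0, 0, 156) top [-0.42 -0.41]
plate near edge [0.50808464 0.10763313 0.07      ]
plate near edge [ 0.50790138 -0.0419029   0.07      ]
```

The fixture and stand fits agree to about 1 px:
- **Fixture:** (0.6715, 0.030), yaw -0.011.
- **Carriage:** at fixture x -103 mm, with a plate 150 mm wide, so it is the largest one.
- **Stand:** (0.508, -0.376), yaw 0.45.

Next I grasp the rod.

```bash
cat >> h.py <<'E'
def down(a): 
    y=np.array([np.cos(a),np.sin(a),0]); z=np.array([0,0,-1.]); return np.column_stack([np.cross(y,z),y,z])
def st():
    s=env.state(); print("t %.1f pos %s F %s gap %.4f gf %.1f"%(s["time_s"],np.round(s["position"],4),np.round(s["contact_force"],1),s["finger_gap"],s["grasp_force"])); return s
E
python3 - <<'E'
from h import *
st()
best=min((abs(q[5]),a,q) for a in .45+np.pi/2*np.arange(-2,2) if (q:=env.solve_ik([.5078,-.3762,.24],down(a))) is not None)
a=best[1]; print(a,np.round(best[2],2)); open("a.txt","w").write(str(a))
env.movep([.5078,-.3762,.30],down(a)); st()
env.gripper_to(.05,60)
print(env.move_straight([.5078,-.3762,.114],velocity=.12,f_stop=8)); st()
env.gripper_to(.0,60); st()
shot("side","grasp.png",crop=(270,180,430,380),scale=3)
E
```

```text
t 0.1 pos [0.1924 0.5413 0.2305] F [ 0.1 -0.9 -0.3] gap 0.0853 gf 0.0
-1.1207963267948966 [-0.83  0.3   1.45 -0.    1.4   0.3 ]
t 3.5 pos [ 0.5083 -0.3755  0.3   ] F [-0.6 -0.2 -0.2] gap 0.0851 gf 0.0
False
t 5.6 pos [ 0.5083 -0.3767  0.115 ] F [0.1 0.5 0.7] gap 0.0499 gf 0.0
t 6.0 pos [ 0.508  -0.3764  0.1145] F [-0.2  0.7  2.6] gap 0.0176 gf 58.4
```

View pics/grasp.png

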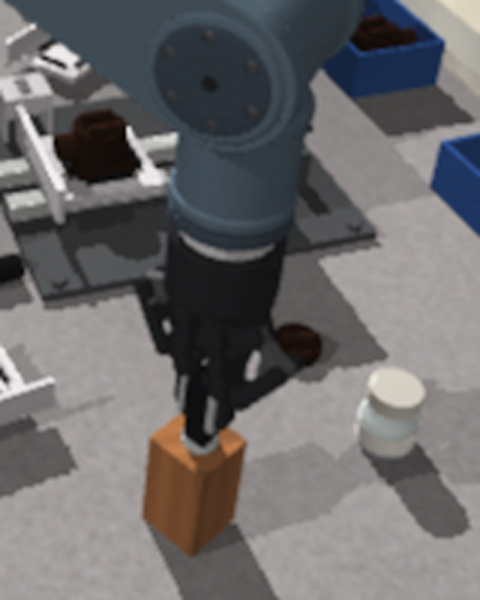

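Rod gripped across its flats: gap 17.6 mm, collar still on the stand at crop pixel (200,440). I lift it and carry it over the slot.

```bash
python3 - <<'E'
from h import *
import pickle
x,y=.5078,-.3762
env.move_straight([x,y,.25],velocity=.2); st()
env.move_straight([.5308,.149,.25],velocity=.25); st()
env.move_straight([.5308,.149,.184],velocity=.15); s=st()
ims=[]
for n,(x0,y0,x1,y1) in (("side",(235,150,335,250)),("top",(215,175,305,245))):
    c=shot(n); pickle.dump(c,open(n+"2.pkl","wb"))
    ims.append(cv2.resize(np.ascontiguousarray(c["image"][y0:y1,x0:x1,::-1]),None,fx=5,fy=5) if n=="side" else cv2.resize(np.ascontiguousarray(c["image"][y0:y1,x0:x1,::-1]),None,fx=3,fy=3))
    print(n,proj(c,[[.5308,.149,.065],[*s["position"][:2],s["position"][2]-.1045]]))
m=np.zeros((500,770,3),np.uint8); m[:,:500]=ims[0]; m[:ims[1].shape[0],500:500+ims[1].shape[1]]=ims[1]
cv2.imwrite("pics/over.png",m)
E
```

```text
t 6.9 pos [ 0.5072 -0.3756  0.2483] F [ 0.3  1.  -0.8] gap 0.0174 gf 58.4
t 9.2 pos [0.5309 0.1482 0.25  ] F [-0.1 -1.  -0. ] gap 0.0174 gf 58.4
t 9.7 pos [0.5312 0.1488 0.1845] F [ 0.   0.1 -0.2] gap 0.0176 gf 58.4
side [[276.49073284 208.57465148]
 [276.6820991  204.71497011]]
top [[243.51489713 209.76939311]
 [243.16910096 209.15465025]]
```

View pics/over.png

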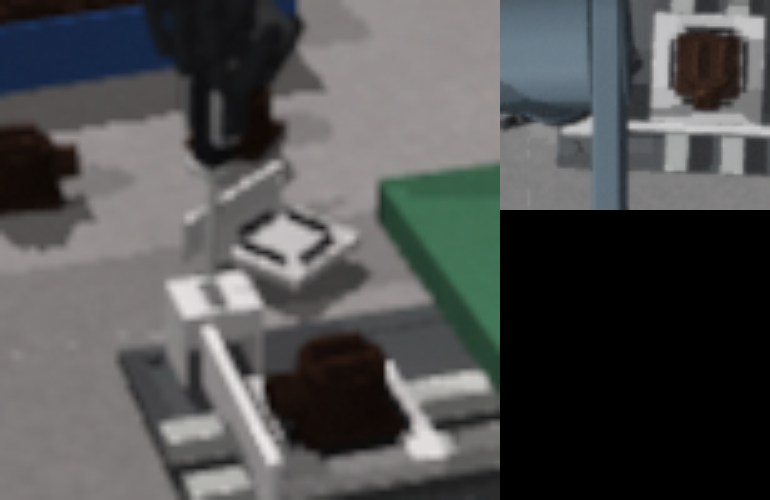

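The tip is at crop pixel (210,270), just above the slot at (212,292). It agrees with the projection to about 1 px, so I go down.

```bash
python3 - <<'E'
from h import *
p=[.5308,.149]
print(env.move_straight([*p,.158],velocity=.06,f_stop=3)); s=st()
if s["position"][2]<.162:
    print(env.move_straight([*p,.132],velocity=.04,f_stop=14)); st(); env.wait(.2); st()
    shot("side","press.png",crop=(235,150,335,250),scale=5)
E
```

```text
False
t 10.4 pos [0.5308 0.149  0.1577] F [ 1.8 -0.7 -2.1] gap 0.0174 gf 58.5
True
t 11.0 pos [0.5316 0.1491 0.1363] F [ 0.3 -0.3  4.3] gap 0.0172 gf 59.3
t 11.2 pos [0.5316 0.1491 0.1363] F [ 1.  -0.8  5.7] gap 0.0175 gf 59.3
```

View pics/press.png

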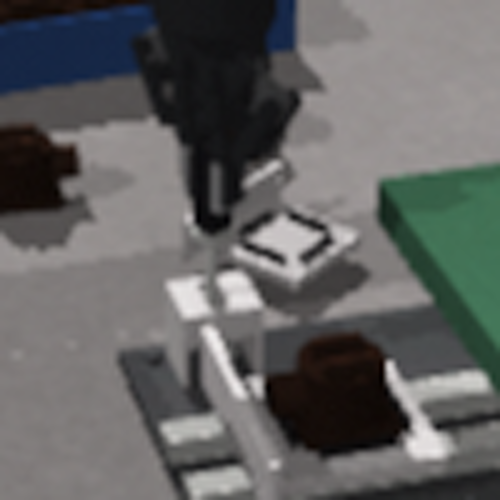

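The rod is in the slot (crop pixel (212,290)). It stopped hard at TCP z 0.1363 with a force step of 14 N, which is where the catch bottoms out. I hang the rod back.

```bash
python3 - <<'E'
from h import *
env.move_straight([.5308,.149,.25],velocity=.2); 
env.move_straight([.5080,-.3764,.25],velocity=.25)
env.move_straight([.5080,-.3764,.225],velocity=.1); env.wait(.2); st()
print(env.move_straight([.5080,-.3764,.13],velocity=.12,f_stop=5)); st()
print(env.move_straight([.5080,-.3764,.112],velocity=.04,f_stop=5)); s=st()
if s["position"][2]<.119:
    env.gripper_to(.05); st()
    p=s["position"]; env.move_straight([p[0],p[1],.25],velocity=.15); st()
    shot("side","hung.png",crop=(255,180,415,380),scale=3)
E
```

```text
t 14.8 pos [ 0.5083 -0.3767  0.2258] F [-0.3 -0.6 -0.9] gap 0.0170 gf 59.3
False
t 15.7 pos [ 0.5085 -0.3769  0.131 ] F [ 0.4 -0.  -0.7] gap 0.0174 gf 59.3
True
t 16.2 pos [ 0.5082 -0.3763  0.1143] F [-1.1  0.7  4.5] gap 0.0175 gf 60.0
t 16.6 pos [ 0.5076 -0.376   0.1134] F [0.3 0.  0.6] gap 0.0497 gf 0.0
t 17.6 pos [ 0.5077 -0.3758  0.2487] F [ 0.3 -1.  -0.6] gap 0.0500 gf 0.0
```

View pics/hung.png

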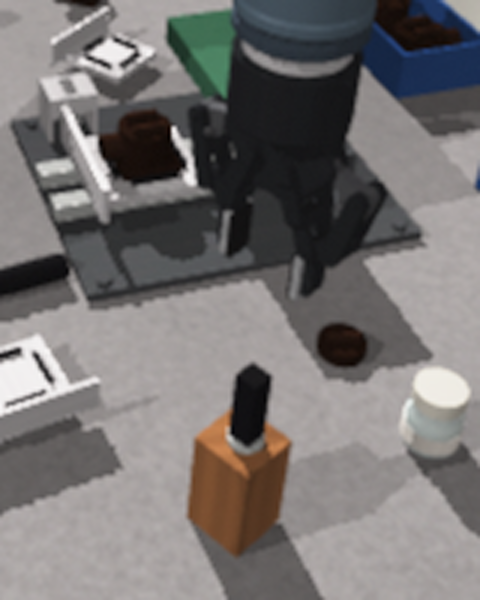

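The rod hangs by its collar at crop pixel (245,440). The collar touched at the same height as before, so it didn't slip, and the bystanders haven't moved. Next I shut the fingers, lean 45 degrees and approach the push face on the centre line.

```bash
cat >> h.py <<'E'
FX,FY,FA=.6715,.030,-.0109
def F(x,y,z): return np.array([FX+x*np.cos(FA)-y*np.sin(FA),FY+x*np.sin(FA)+y*np.cos(FA),z])
def lean(t,flip=1):
    f=np.array([np.cos(FA),np.sin(FA),0]); l=np.array([-np.sin(FA),np.cos(FA),0])*flip
    z=np.sin(t)*f+np.array([0,0,-np.cos(t)]); return np.column_stack([np.cross(l,z),l,z])
E
python3 - <<'E'
from h import *
best=None
for fl in(1,-1):
    R=lean(np.radians(45),fl)
    qs=[env.solve_ik(F(x,0,z),R) for x,z in((-.22,.2),(-.22,.045),(-.1,.045),(-.025,.045))]
    print(fl,[None if q is None else np.round(q,2).tolist() for q in qs])
    if all(q is not None for q in qs) and (best is None or abs(qs[0][5])<best[0]): best=(abs(qs[0][5]),fl)
R=lean(np.radians(45),best[1])
env.gripper_to(0.,40)
env.movep(F(-.22,0,.2),R); st()
env.move_straight(F(-.22,0,.045),velocity=.15,f_stop=8); env.wait(.2); st()
print(env.move_straight(F(-.165,0,.045),velocity=.04,f_stop=3)); s=st()
shot("side","touch.png",crop=(215,130,355,270),scale=4)
E
```

```text
1 [[-0.39, -0.67, 2.53, 0.49, 0.58, -2.27], None, [-0.25, 0.23, 2.3, 2.31, 0.23, 2.22], [-0.21, 0.35, 2.12, 2.19, 0.17, 2.37]]
-1 [[-0.39, -0.67, 2.53, 0.49, 0.58, 0.87], None, [-0.25, 0.23, 2.3, 2.31, 0.23, -0.93], [-0.21, 0.35, 2.12, 2.19, 0.17, -0.77]]Traceback (most recent call last):
  File "<stdin>", line 8, in <module>
TypeError: 'NoneType' object is not subscriptable
```

Solving for the start pose at 45 degrees failed: the arm is folded too tightly there. I scan lean against position.

```bash
python3 - <<'E'
from h import *
for L in (20,25,30,35,38,40,42,45):
  for hd in (-.0109,-.12):
    import h; h.FA=hd; R=lean(np.radians(L),-1); h.FA=-.0109
    r=[]
    for x in(-.21,-.18,-.15,-.12,-.08,-.028):
        q=env.solve_ik(F(x,0,.045),R); r.append("----" if q is None else "%.2f/%.2f/%.2f/%.2f"%tuple(q[2:6]))
    print(L,hd,*r)
print([None if (q:=env.solve_ik(F(-.21,0,z),lean(np.radians(25),-1))) is None else np.round(q,2).tolist() for z in(.12,.2)])
E
```

```text
20 -0.0109 2.28/0.16/0.51/1.21 2.21/0.15/0.51/1.24 2.14/0.14/0.52/1.26 2.07/0.12/0.53/1.29 1.97/0.11/0.55/1.32 1.84/0.09/0.59/1.35
20 -0.12 2.28/0.06/0.49/1.43 2.21/0.05/0.50/1.46 2.13/0.04/0.51/1.48 2.06/0.03/0.52/1.50 1.96/0.02/0.54/1.52 1.83/0.01/0.58/1.54
25 -0.0109 2.35/0.28/0.40/1.08 2.28/0.25/0.39/1.13 2.20/0.23/0.40/1.16 2.13/0.21/0.41/1.20 2.03/0.18/0.43/1.24 1.90/0.15/0.46/1.29
25 -0.12 2.34/0.11/0.37/1.38 2.27/0.09/0.38/1.41 2.20/0.07/0.38/1.45 2.12/0.06/0.40/1.47 2.03/0.04/0.42/1.50 1.90/0.02/0.45/1.53
30 -0.0109 2.41/0.49/0.29/0.86 2.34/0.46/0.28/0.91 2.26/0.41/0.28/0.97 2.19/0.37/0.29/1.03 2.09/0.32/0.31/1.10 1.97/0.26/0.34/1.18
30 -0.12 2.40/0.21/0.25/1.27 2.33/0.17/0.25/1.33 2.26/0.14/0.25/1.38 2.18/0.10/0.26/1.42 2.09/0.07/0.29/1.47 1.96/0.04/0.32/1.52
35 -0.0109 2.47/0.95/0.21/0.39 2.39/0.91/0.19/0.44 2.32/0.85/0.19/0.53 2.25/0.77/0.18/0.63 2.15/0.64/0.19/0.77 2.02/0.50/0.21/0.94
35 -0.12 2.46/0.56/0.12/0.92 2.38/0.47/0.12/1.03 2.31/0.36/0.12/1.15 2.24/0.26/0.13/1.26 2.14/0.16/0.15/1.38 2.02/0.07/0.18/1.48
38 -0.0109 2.50/1.39/0.20/-0.06 2.43/1.39/0.17/-0.04 2.35/1.
[... 395 characters left out ...]
.21/0.06/-0.70 2.29/2.10/0.05/-0.58 2.19/1.51/0.03/0.03 2.07/0.37/0.04/1.18
42 -0.0109 2.54/1.94/0.24/-0.64 2.46/2.00/0.22/-0.66 2.39/2.01/0.20/-0.65 2.32/1.99/0.18/-0.61 2.22/1.90/0.15/-0.50 2.10/1.67/0.13/-0.24
42 -0.12 2.53/2.49/0.14/-1.02 2.45/2.59/0.13/-1.10 2.38/2.65/0.11/-1.14 2.31/2.68/0.09/-1.16 2.21/2.67/0.07/-1.13 2.09/2.38/0.02/-0.83
45 -0.0109 2.57/2.21/0.31/-0.92 2.49/2.27/0.29/-0.95 2.42/2.31/0.27/-0.96 2.34/2.32/0.24/-0.94 2.25/2.30/0.21/-0.90 2.12/2.20/0.17/-0.78
45 -0.12 2.55/2.72/0.24/-1.26 2.48/2.79/0.22/-1.31 2.40/2.85/0.21/-1.34 2.33/2.89/0.19/-1.37 2.24/2.93/0.15/-1.39 2.11/2.97/0.11/-1.42
[[-0.26, -0.22, 2.32, 0.18, 0.63, 1.19], [-0.26, -0.37, 2.24, 0.14, 0.85, 1.25]]
```

```bash
python3 - <<'E'
from h import *
R=lean(np.radians(42),-1)
if env.state()["finger_gap"]>.005: env.gripper_to(0.,40)
env.movep(F(-.205,0,.17),R); st()
env.move_straight(F(-.205,0,.045),velocity=.12,f_stop=8); env.wait(.2); s=st()
print(env.move_straight(F(-.16,0,.045),velocity=.03,f_stop=3)); s=st(); print(s["position"]-F(0,0,0))
shot("side","touch.png",crop=(215,130,355,270),scale=4)
E
```

```text
t 19.8 pos [0.4677 0.0315 0.1714] F [-0.5  0.6  0.3] gap -0.0003 gf 0.0
t 22.1 pos [0.4666 0.0322 0.0452] F [-0.4 -0.2  0.3] gap 0.0002 gf 0.0
True
t 23.3 pos [0.5057 0.0318 0.0447] F [ 0.7 -0.9 -0.2] gap -0.0000 gf 0.0
[-0.16583874  0.00184474  0.04465618]
```

View pics/touch.png

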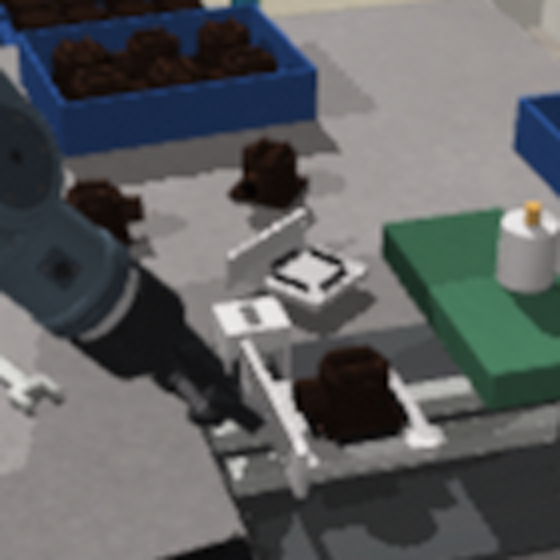

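The shut finger tips are at crop pixel (258,425), at the middle of the push plate, and the slot is free. I push gently with a force limit.

```bash
python3 - <<'E'
from h import *
for x in (-.13,-.08,-.045):
    r=env.move_straight(F(x,0,.045),velocity=.04,f_stop=13); s=st(); print(x,r,s["position"][0]-FX)
    if r: break
else:
    r=env.move_straight(F(-.012,0,.045),velocity=.025,f_stop=13); s=st(); print(r,s["position"][0]-FX)
c=shot("side","home.png",crop=(235,130,405,280),scale=4)
import pickle; pickle.dump(c,open("side3.pkl","wb"))
E
```

```text
t 24.4 pos [0.5416 0.0314 0.0451] F [-2.   0.7 -0.9] gap -0.0003 gf 0.7
-0.13 False -0.1299283994331938
t 25.8 pos [0.5916 0.0309 0.0451] F [-1.9 -0.4  0.3] gap 0.0004 gf 1.1
-0.08 False -0.0799035860390187
t 26.8 pos [0.6266 0.0305 0.0452] F [-0.6  0.3 -0. ] gap 0.0000 gf 0.6
-0.045 False -0.04485432848718196
t 27.7 pos [0.6477 0.0307 0.0441] F [ 0.4  0.4 -0.3] gap 0.0002 gf 0.0
True -0.023812137304280556
```

```bash
python3 - <<'E'
from h import *
import pickle
r=env.move_straight(F(-.012,0,.045),velocity=.015,f_stop=13); s=st(); print(r,s["position"][0]-FX)
env.move_straight(F(-.06,0,.045),velocity=.06); env.move_straight(F(-.19,0,.06),velocity=.15)
env.move_straight(F(-.2,0,.17),velocity=.15); st()
env.movep([.3,-.25,.3],down(-1.12)); st()
ims=[]
for n,(x0,y0,x1,y1),k in (("side",(255,175,400,282),3),("top",(230,114,342,238),3)):
    c=shot(n); pickle.dump(c,open(n+"4.pkl","wb")); ims.append(cv2.resize(np.ascontiguousarray(c["image"][y0:y1,x0:x1,::-1]),None,fx=k,fy=k))
c2=cv2.resize(np.ascontiguousarray(pickle.load(open("side4.pkl","rb"))["image"][:,:,::-1][140:400,120:420]),None,fx=.8,fy=.8)
m=np.zeros((580,780,3),np.uint8)
m[:321,:435]=ims[0]; m[:372,440:776]=ims[1]; m[340:340+c2.shape[0],:c2.shape[1]]=c2
cv2.imwrite("pics/final.png",m)
E
```

```text
t 28.1 pos [0.6477 0.0307 0.0432] F [-0.5 -0.2 -0.1] gap -0.0002 gf 0.0
True -0.023834425594194464
t 31.8 pos [0.4713 0.0323 0.1696] F [ 0.6 -0.3 -1. ] gap 0.0003 gf 0.0
t 33.1 pos [ 0.3002 -0.2492  0.2991] F [ 0.6 -0.1 -0.2] gap 0.0001 gf 0.0
```

View pics/final.png

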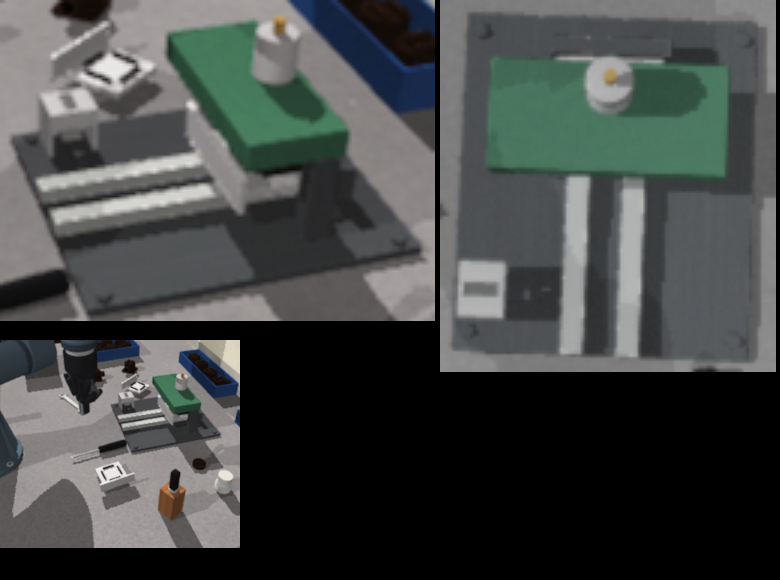

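The final view shows the white front edge of the carriage deck at (555–663,58) against the stop. The rod is in its stand and the bystanders are in place. I check the plate against its home projection.

```bash
python3 - <<'E'
from h import *
import pickle
s=pickle.load(open("side4.pkl","rb")); t=pickle.load(open("top4.pkl","rb"))
for x in(-.02,-.023,-.026): print(x,((proj(s,[F(x,.075,.07),F(x,-.075,.07),F(x,-.075,.028)])-[255,175])*3+1).round(1).tolist())
for x in(.1,.097): print("front",x,((proj(t,[F(x,.055,.04),F(x,-.055,.04)])-[230,114])*3+1).round(1).tolist())
print("stop",((proj(t,[F(.1,.06,.05),F(.1,-.06,.05)])-[230,114])*3+1).round(1).tolist())
g=t["image"][126:140,278].astype(int); print(g.tolist())
E
```

```text
-0.02 [[184.5, 102.4], [238.8, 182.0], [235.0, 215.7]]
-0.023 [[181.9, 102.8], [236.0, 182.5], [232.3, 216.2]]
-0.026 [[179.3, 103.1], [233.1, 183.0], [229.5, 216.7]]
front 0.1 [[116.3, 53.7], [225.6, 57.5]]
front 0.097 [[116.2, 56.6], [225.5, 60.5]]
stop [[111.0, 50.9], [231.1, 55.1]]
[[86, 88, 91], [78, 79, 83], [76, 78, 81], [76, 79, 81], [78, 80, 82], [83, 86, 88], [97, 98, 99], [166, 167, 168], [104, 122, 113], [68, 104, 85], [74, 108, 89], [95, 120, 106], [109, 129, 118], [118, 137, 127]]
```

```bash
python3 -c "
from cell import env
print(env.sign_off())"
```

```text
the job is handed in; nothing more can be done
None
```

The job is handed in at about 33 s of the 72 s: catch pressed fully down, rod back in its stand, carriage pushed home on its centre line (checked in the camera images), other things left in place; the housing is hidden under the test head, so I could not see it seated at the end.

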